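# Hold a bayonet lid at the half-way vent mark

## Robot

A 6-joint arm with a two-finger parallel gripper is mounted at the origin on a cart in front of the work surface, level with it; the furniture and walls round the work are solid. World frame = base frame: x ahead of the robot, y to its left, z up, the work surface at z = 0. Lengths are in m, angles in rad, forces in N, time in s.
With the tool pointing down it reaches from about 0.375 to 0.9 m from the base axis. Payload 3.1 kg.
Tool frame: the origin (TCP) lies on the centre line of the jaws, within the pads' length; the fingertips stand 19 mm ahead of it and the grasp point (between the pads) is the TCP; y points along the fingers, x is the direction in which the jaws open and shut, and the axes are right-handed (so a half turn about y gives the same grasp; the last joint's range is limited). The gripper opens to 85 mm and grips with 20 to 120 N. Pads are 22 mm wide; open, the fingers measure 114 mm over their backs; the gripper's body (76 mm by 85 mm) begins 54 mm behind the grasp point. The pads swing forward as they close: fully open they stand 13 mm farther back than shut.
Start: joints at [-0.178, 0.527, 1.433, -0, 1.181, -0.178], TCP at [0.625, 0, 0.213] pointing down, gripper open.
Joint ranges: [-3.08, 3.08], [-0.75, 2.2], [0.22, 2.44], [-1.43, 4.57], [0, 2.65], [-2.85, 2.85]. Speed limits (rad/s): [2.79, 2.79, 3.14, 3.14, 3.14, 3.14].

## Interface

Orientations are given as a unit quaternion [x, y, z, w].
In Python, from station import * gives the robot as it stands.
- The arm moves only by the tool step_arm, never from a script. Its argument "moves" is a list of rows, each a list of 7 numbers: the turn, a rotation vector about the tool's x, y, z in rad, then the shift along the tool's x, y, z in cm, then the closure, from -1 (fully open) to 1 (shut). A call has 1 to 12 rows; each row is the pose to reach, as a shift and turn from the pose measured when the call began, along the tool's axes at that moment; what a row does not reach only later rows make up. A row lasts 1/8 s, in which the tool goes at most 62.5 mm and 10.7 degrees, less where a joint would pass 70% of its speed; a pose out of reach is approached as far as the arm can. A call with a gripper value outside its range is refused whole. The fingers move at their own pace and stop on an object; "grip_force" is the grip in N (left out, the last holds). Time passes only in rows, so rows that repeat a pose let the fingers close. It gives the time, the measured TCP pose, the force and the opening at its end, in the units of the state.
- sense(): the state, without advancing time (a new reading comes with each control period).
- snapshot(name): name is "scene" or "side" or "wrist"; returns a dict with "frame" (480x640x3 uint8, red, green, blue), "z_map" (480x640 float32, m along the optical axis (not along the pixel's ray), 0 where there is no reading), "vfov" (degrees; the focal length in pixels is half the picture's height over the tangent of half this angle, whatever the lens; pixels are square), "cx", "cy" (the principal point, pixels), "xyz" and "orientation" of the camera in the world. Camera axes: x right, y down, z forward; pixel columns grow to the right and rows downward; lengths in m; the calibration is good to about 2 mm. The wrist camera is an equidistant fisheye: a pixel r from the principal point sees the ray r / f radians off the axis. A picture is of the moment at which its call begins.
- sign_off(): hands the job in, once; it reports no verdict.
The state is a dict: "t": time; "q": joint angles; "qd": joint speeds; "tau": joint torques, N m; "tcp_pos": TCP position; "tool_rot": TCP orientation; "force": force on the tool from outside, world axes, zero at the start; "ft_torque": the same for the moment, N m; "finger_gap": opening from 0.0 (shut) to 1.0 (fully open).
Only numpy, scipy, OpenCV 4.12 (cv2) and the standard library are available. Lean on these libraries where they do the work, as an engineer would, in place of code of your own. Each camera call takes 0.05 s, during which the arm holds its last target.

## Task

Vent the test pot: fit the loose black bayonet lid into the pot's mouth with its lugs through the entry slots, push it fully home, then twist it clockwise (seen from above) until its white pointer stands at the yellow half-way mark, and hold it there. Never twist it on toward the red lock mark, where it clicks shut; a spring turns the lid back if you let go, so finish with the gripper still holding the lid at the yellow mark. Do not disturb the scanner, the red marker or the screwdriver.

Things in the scene. Friction and masses are not known exactly. Their poses are not given: they have to be found in the camera images.
- lid: Loose bayonet lid, 180 g, standing on its plug; origin: centre of the plug's underside, z up. Aluminium plug: diameter 43 mm (foot bevelled to 35), z 0 to 26 mm. Two lugs at +x and -x: reach 29.5 mm from the axis, 10 mm wide, z 8.5 to 15.5 mm, bevelled below. Black flange: diameter 74 mm, z 26 to 32 mm. White pointer line along x on top. A half turn about z gives the same lid.
- lid_grip (a point): Middle of the lid's black grip bar, on the lid's axis, 55 mm above the lid's origin. The bar runs along the lid's x: 60 mm long, 16 mm thick (in y), z 32 to 72 mm above the lid's origin; pinch it across its thickness.
- pot: Grey metal pot fixed to the bench, diameter 100 mm (foot 124), 70 mm high; origin: centre of its underside. Fully home, the lid's flange rests on the pot's top (lid origin 44 mm above the pot's) with the lid's x along the pot's x, either way round. It then twists 90 degrees in all, clockwise from above; once twisted it has 2.5 mm of lift under the lip.
- pot_mouth (a point): Centre of the pot's mouth, on its axis, level with the top (70 mm above the pot's origin); axes as the pot's. Round hole of 47 mm diameter with two entry slots at +x and -x, 14 mm wide, reaching 32.5 mm from the axis, with white marks on the rim beside them. Lip 8 mm thick; below it a cavity of 68 mm diameter, 26 mm deep, where the lugs turn. A half turn gives the same pot.
- half_mark: The two yellow half-way marks on the pot's rim, 39 to 48 mm from the axis, 5 mm wide. Origin: that of the pot; x and -x point to the marks (the pot's x turned 45 degrees clockwise from above).
- lock_mark: The two red lock marks on the pot's rim. Origin: that of the pot; x and -x point to the marks (the pot's x turned 90 degrees clockwise from above). A spring plunger in the pot starts to be felt about 58 degrees after the entry position and clicks behind a lug at the red mark.
- return_ring (a joint): Angle of the sprung ring inside the pot, rad, 0 at rest. The lugs meet its vanes about 5 degrees after the entry position and push it clockwise, so it reads the lid's twist less about 0.1 rad (0.69 at the yellow mark). Return torque 0.06 N m at rest, 0.13 N m at the yellow mark.
- scanner: Orange and black finger ring scanner, 96x34x39 mm, loose, lying on the bench; origin under it. Leave alone.
- marker: Red and white marker pen, 134x18x19 mm, loose, lying along its x; origin under its middle. Leave alone.
- screwdriver_red: Red and black screwdriver, 203x27x27 mm, loose, lying along its x; origin under it. Leave alone.
Mind the look-alikes: they are no part of the job. What is shaped like the lid but orange or purple is not meant.

How it is judged:
By the outcome, as a careful person would: the job done as asked, in the order asked, and still so for the second after the job is handed in, while the arm keeps its last pose, push and grip.
It also fails if it takes over 42 s, if anything falls off the work surface, if the arm or the gripper's body presses on something with over 40 N, if the wrist force passes 120 N, or if a joint passes its speed limit or range.

## Working session

There is one attempt and no reset: what is moved stays moved. The work goes in short steps, Python scripts to look and compute and a tool call to move; the robot and the scene stay as the last step left them, time stands still between calls to the robot, and variables do not carry over. Pictures are saved under pics/ and viewed, and the job is handed in when it is done.

Besides the shell and the picture viewer there is one more tool, called after "Request:" as a command line: name --pt "numbers of a row" for each row, then --argument value for the rest. step_arm: Moves the arm, as the interface text tells. Its arguments: {"type":"object","properties":{"moves":{"type":"array","items":{"type":"array","items":{"type":"number"}}},"grip_force":{"type":"number"}},"required":["moves"]}

```bash
ls; mkdir -p pics; cat > h.py <<'E'
from station import *
import numpy as np, cv2
from scipy.spatial.transform import Rotation as R
def save(n,img): cv2.imwrite('pics/'+n,cv2.cvtColor(img,cv2.COLOR_RGB2BGR))
def ray(s,u,v,fish=False):
    f=240/np.tan(np.radians(s['vfov'])/2)
    x=(np.asarray(u,float)-s['cx']);y=(np.asarray(v,float)-s['cy'])
    if fish:
        r=np.hypot(x,y);t=r/f;k=np.where(r>0,np.sin(t)/np.maximum(r,1e-9),1/f)
        d=np.stack([x*k,y*k,np.cos(t)],-1)
    else: d=np.stack([x/f,y/f,np.ones_like(x)],-1)
    return R.from_quat(s['orientation']).apply(d.reshape(-1,3))
def plane(s,u,v,z,fish=False):
    d=ray(s,u,v,fish);o=np.array(s['xyz'])
    return o+d*((z-o[2])/d[:,2])[:,None]
def cloud(s):
    v,u=np.mgrid[:480,:640];z=s['z_map']
    f=240/np.tan(np.radians(s['vfov'])/2)
    p=np.stack([(u-s['cx'])/f*z,(v-s['cy'])/f*z,z],-1).reshape(-1,3)
    return (R.from_quat(s['orientation']).apply(p)+s['xyz']).reshape(480,640,3)
E
python3 - <<'E'
from h import *
for n in ['scene','side','wrist']:
    s=snapshot(n);save(n+'0.png',s['frame']);print(n,s['vfov'],s['cx'],s['cy'],s['xyz'],s['orientation'])
    np.save(n+'.npy',s,allow_pickle=True)
print(sense())
E
```

```text
pics
scene 44.91910806715019 320.8201427406991 244.55106067299684 [-0.03501935 -0.64755529  0.96632149] [ 0.871961   -0.33338487  0.13211298 -0.33329372]
side 44.6770586236241 316.78959626407647 243.20763058696863 [ 0.36226848 -0.94322115  0.54860418] [ 0.84941711 -0.08268057  0.03886197 -0.51975403]
wrist 65.70646984690485 318.53615697077856 239.74343841460296 [0.62602273 0.08410882 0.37375093] [ 9.86188440e-01  5.71796149e-04 -1.37701906e-03  1.65620463e-01]
{'t': 0.15, 'q': array([-1.78495818e-01,  5.28267307e-01,  1.43359368e+00,  8.59571922e-08,
        1.18143535e+00, -1.78492915e-01]), 'qd': array([-0.00162577, -0.00364621, -0.00336511, -0.00016998,  0.00101365,
       -0.00063867]), 'tau': array([ 1.17890530e-03, -4.42742836e+01, -1.78276026e+01, -2.15643640e-04,
        5.61750654e-03, -9.84718270e-06]), 'tcp_pos': array([6.24418069e-01, 1.37092357e-04, 2.11753994e-01]), 'tool_rot': array([-7.06999552e-01,  5.93806130e-04,  5.91730179e-04,  7.07213497e-01]), 'force': array([ 0.43652281, -0.00845485, -0.60242477]), 'ft_torque': array([ 0.04030368, -0.0070539 , -0.03784949]), 'finger_gap': 0.9989414826099107}
```

View pics/scene0.png

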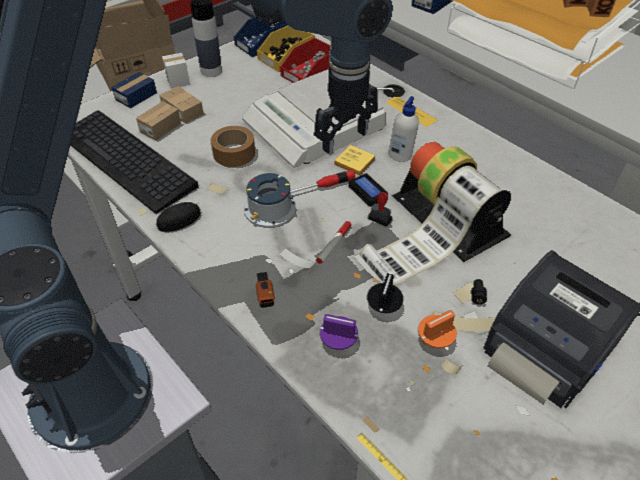

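View pics/side0.png

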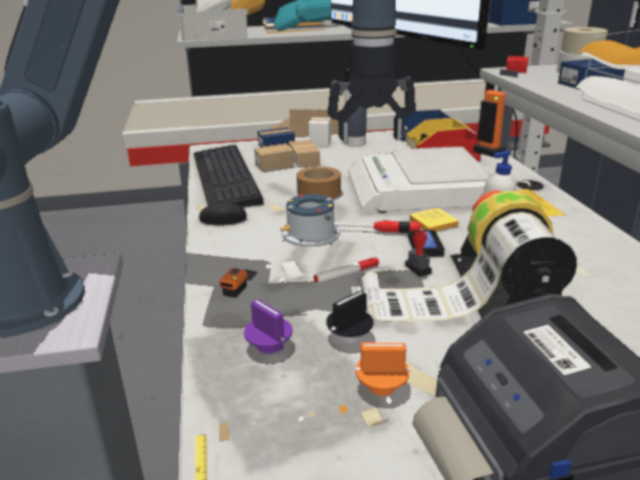

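View pics/wrist0.png

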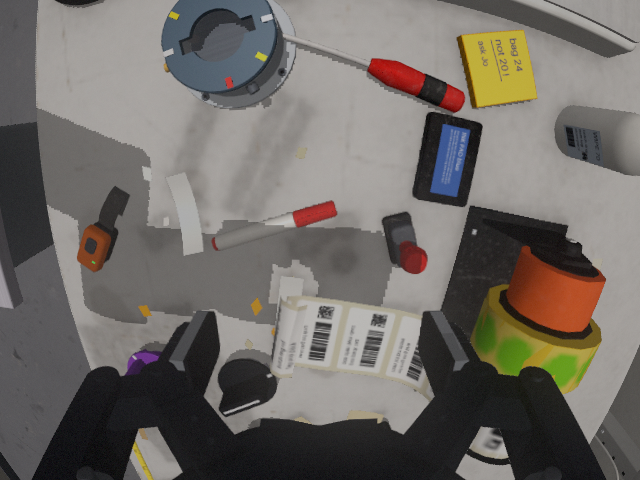

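Candidates: black lid scene (385,297) / wrist (247,385). Look-alikes: purple lid (339,332), orange lid (437,330), small black knob (479,291), mouse (180,216). I choose the black one at (385,297) and check it in crops.

```bash
python3 - <<'E'
from h import *
s=np.load('scene.npy',allow_pickle=True).item();w=np.load('wrist.npy',allow_pickle=True).item();d=np.load('side.npy',allow_pickle=True).item()
a=cv2.resize(s['frame'][255:335,340:440],(400,320),interpolation=3)
b=cv2.resize(w['frame'][335:425,200:300],(400,360),interpolation=3)
c=cv2.resize(w['frame'][0:110,150:300],(400,293),interpolation=3)
e=cv2.resize(s['frame'][160:230,230:310],(400,350),interpolation=3)
im=np.zeros((600,800,3),np.uint8);im[:320,:400]=a;im[:293,400:]=c;im[300:600,:400]=cv2.resize(b,(400,300));im[300:600,400:]=cv2.resize(e,(400,300));save('crop1.png',im)
C=cloud(s)
# lid region cloud
P=C[255:335,340:440].reshape(-1,3)
for lo,hi in [(.066,.08),(.028,.036)]:
    m=(P[:,2]>lo)&(P[:,2]<hi);Q=P[m];print(lo,m.sum(),np.median(Q,0),Q.min(0),Q.max(0))
P=C[160:230,230:310].reshape(-1,3)
m=(P[:,2]>.064)&(P[:,2]<.076);Q=P[m];print('pot',m.sum(),Q.mean(0),Q.min(0),Q.max(0))
print(np.histogram(P[:,2],20))
E
```

```text
0.066 485 [ 0.52511923 -0.22971938  0.07288107] [ 0.40368353 -0.34556772  0.06602741] [ 0.56372008 -0.19863735  0.07788314]
0.028 856 [ 0.53645576 -0.22592497  0.03313683] [ 0.40822864 -0.34824734  0.02809771] [ 0.58469799 -0.10469463  0.0359941 ]
pot 899 [0.53548584 0.15451806 0.07076056] [0.48679811 0.10579055 0.06405507] [0.58723158 0.2102739  0.07570717]
(array([4300, 1276,    0,    0,    0,    0,    0,    0,    0,    0,    0,
          0,    0,    0,    0,    0,    0,    0,    0,   24]), array([-0.00519473,  0.04338108,  0.09195689,  0.1405327 ,  0.18910851,
        0.23768432,  0.28626013,  0.33483595,  0.38341176,  0.43198757,
        0.48056338,  0.52913919,  0.577715  ,  0.62629081,  0.67486662,
        0.72344243,  0.77201824,  0.82059405,  0.86916986,  0.91774567,
        0.96632149]))
```

View pics/crop1.png

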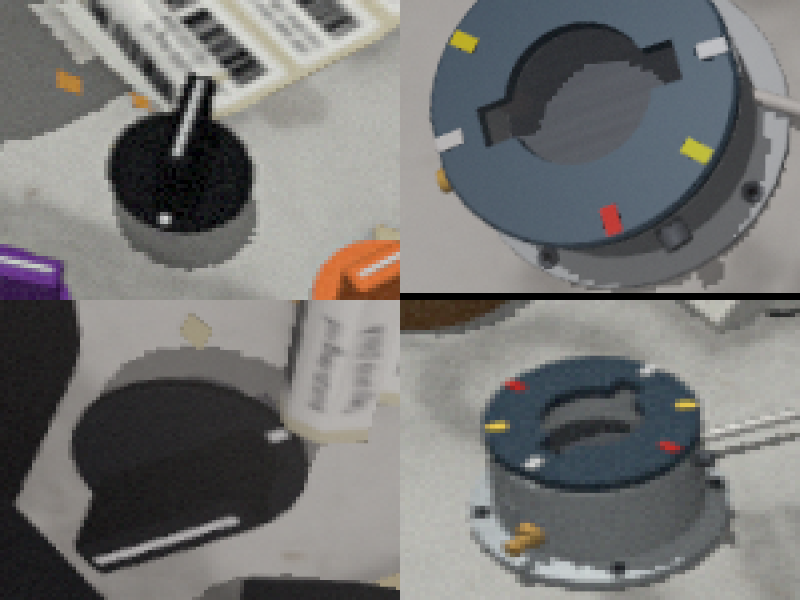

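```bash
cat > pot.py <<'E'
from h import *
def comps(mask,mn=4):
    n,l,st,c=cv2.connectedComponentsWithStats(mask.astype(np.uint8),connectivity=8)
    return [(c[i],st[i,4],l==i) for i in range(1,n) if st[i,4]>=mn]
def masks(f):
    h=cv2.cvtColor(f,cv2.COLOR_RGB2HSV).astype(int);H,S,V=h[...,0],h[...,1],h[...,2]
    return dict(y=(H>18)&(H<36)&(S>130)&(V>120),r=((H<8)|(H>172))&(S>130)&(V>100),w=(S<45)&(V>165))
E
python3 - <<'E'
from pot import *
s=np.load('scene.npy',allow_pickle=True).item();w=np.load('wrist.npy',allow_pickle=True).item();d=np.load('side.npy',allow_pickle=True).item()
for nm,c,fish in [('scene',s,0),('wrist',w,1),('side',d,0)]:
    M=masks(c['frame'])
    for k in 'yrw':
        for ce,a,_ in comps(M[k]):
            p=plane(c,ce[0],ce[1],.07,fish)[0]
            if np.hypot(p[0]-.535,p[1]-.155)<.056: print(nm,k,ce.round(1),a,p[:2].round(4), np.round(np.hypot(*(p[:2]-[.537,.155])),4))
    for ce,a,l in comps(M['w']):
        p=plane(c,ce[0],ce[1],.072,fish)[0]
        if np.hypot(p[0]-.53,p[1]+.23)<.06:
            v,u=np.nonzero(l)
            P=plane(c,u,v,.072,fish)[:,:2];m=P.mean(0);U,S,V=np.linalg.svd(P-m);t=(P-m)@V[0]
            print(nm,'lid',ce.round(1),a,m.round(4),(m+V[0]*t.max()).round(4),(m+V[0]*t.min()).round(4),np.degrees(np.arctan2(V[0,1],V[0,0])).round(1),'z32:',plane(c,ce[0],ce[1],.032,fish)[0,:2].round(4))
E
```

```text
scene y [286.5 184. ] 4 [0.5773 0.1384] 0.0436
scene y [248.5 189.3] 6 [0.5013 0.1817] 0.0446
scene r [252.7 179.4] 7 [0.529  0.2021] 0.0478
scene r [283.3 193.9] 7 [0.5508 0.1178] 0.0396
scene w [256.  197.5] 4 [0.4975 0.1491] 0.04
scene lid [386.5 284. ] 24 [ 0.5365 -0.2163] [ 0.5164 -0.2278] [ 0.5569 -0.2046] -150.1 z32: [ 0.5619 -0.1971]
wrist y [173.5  15.2] 54 [0.5032 0.1785] 0.0412
wrist y [260.6  56.1] 62 [0.5787 0.1347] 0.0463
wrist y [165.5  67.1] 17 [0.4963 0.1326] 0.0465
wrist r [228.7  82. ] 61 [0.5522 0.1145] 0.0433
wrist w [162.5  17.1] 83 [0.4929 0.1785] 0.05
wrist w [266.4  17.4] 61 [0.5833 0.1679] 0.048
wrist w [159.5  32.5] 4 [0.4904 0.1646] 0.0476
wrist lid [247.  404.6] 15 [ 0.5452 -0.2157] [ 0.5368 -0.2207] [ 0.5536 -0.2108] -149.7 z32: [ 0.5345 -0.2554]
wrist lid [231.7 410.2] 14 [ 0.526  -0.2267] [ 0.5188 -0.2308] [ 0.534  -0.2222] -150.2 z32: [ 0.5128 -0.2679]
side r [301.  194.5] 6 [0.5298 0.2078] 0.0533
side lid [355.2 289. ] 44 [ 0.5508 -0.1938] [ 0.5562 -0.1878] [ 0.544  -0.2014] 48.0 z32: [ 0.5666 -0.1309]
side lid [343.  300.8] 9 [ 0.5251 -0.2225] [ 0.5177 -0.2269] [ 0.5317 -0.2186] -149.4 z32: [ 0.5387 -0.1621]
```

```bash
python3 - <<'E'
from pot import *
from scipy.optimize import least_squares
s=np.load('scene.npy',allow_pickle=True).item()
C=cloud(s);f=s['frame'].astype(int)
dark=(f.max(2)<60)
Z=C[...,2]
near=np.hypot(C[...,0]-.537,C[...,1]+.2175)<.06
fl=dark&near&(Z>.024)&(Z<.040)
print(fl.sum())
cs=cv2.findContours((dark&near&(Z>.02)).astype(np.uint8),cv2.RETR_EXTERNAL,cv2.CHAIN_APPROX_NONE)[0]
c=max(cs,key=len)[:,0];P=plane(s,c[:,0],c[:,1],.032)[:,:2]
r=least_squares(lambda q:np.hypot(P[:,0]-q[0],P[:,1]-q[1])-.037,[.537,-.2175],loss='soft_l1',f_scale=.001);print('flange',r.x,r.cost)
h=cv2.cvtColor(s['frame'],cv2.COLOR_RGB2HSV)
for n,lo,hi in [('purple',125,155),('orange',5,16)]:
    m=(h[...,0]>=lo)&(h[...,0]<=hi)&(h[...,1]>150)&(C[...,0]<.75)&(C[...,1]<-.1)&(Z>.02)
    Q=C[m];print(n,m.sum(),np.median(Q,0),np.percentile(Q,[2,98],axis=0))
P=C[160:230,230:310].reshape(-1,3);Q=P[(P[:,2]>.066)&(P[:,2]<.074)]
E
```

```text
618
flange [ 0.53561448 -0.21836031] 0.0008246311430276989
purple 681 [ 0.39972232 -0.22664739  0.03630834] [[ 0.37522213 -0.25098396  0.03041551]
 [ 0.50858457 -0.19718376  0.07492818]]
orange 1014 [ 0.54320411 -0.34693548  0.03599213] [[-0.03501935 -0.64755529  0.03012833]
 [ 0.57908436 -0.30737225  0.96632149]]
```

Request:
step_arm --pt "0 0.17 0 -1.5 0 -3.6 -1" --pt "0 0.35 0 -3 0 -7.3 -1" --pt "0 0.52 0 -4.4 0 -10.9 -1" --pt "0 0.7 0 -5.9 0 -14.5 -1" --pt "0 0.87 0 -7.3 1 -18.2 -1" --pt "0 1.047 0 -8.8 2 -21.8 -1" --pt "0 1.047 0 -8.8 4 -21.8 -1" --pt "0 1.047 0 -8.8 4 -21.8 -1" --pt "0 1.047 0 -8.8 4 -21.8 -1" --grip_force 80

```text
t: 1.27
tcp_pos: [0.5367, -0.2176, 0.1721]
tool_rot: [0.613, -0.354, 0.353, -0.612]
force: [0.5, -0.3, -0.3]
finger_gap: 1.001
```

```bash
cat > look.py <<'E'
from pot import *
import sys
n=sys.argv[1];s=snapshot('wrist');save(n+'.png',s['frame']);np.save('wrist.npy',s,allow_pickle=True)
t=sense();print(t['t'],t['q'].round(3),t['tcp_pos'].round(4),t['tool_rot'].round(4),t['force'].round(2),t['ft_torque'].round(3),t['finger_gap'])
r=R.from_quat(t['tool_rot']).as_matrix();print('toolx yaw',np.degrees(np.arctan2(r[1,0],r[0,0])),'down',r[:,1].round(4))
E
python3 look.py w1
```

```text
1.325 [-5.770e-01  5.160e-01  1.590e+00 -1.000e-03  1.037e+00  4.690e-01] [ 0.5369 -0.2176  0.1725] [ 0.6128 -0.3534  0.353  -0.6124] [-1.01  0.16 -0.5 ] [ 0.023  0.007 -0.008] 0.999483922151182
toolx yaw -59.93269919070832 down [-7.e-04 -3.e-04 -1.e+00]
```

View pics/w1.png

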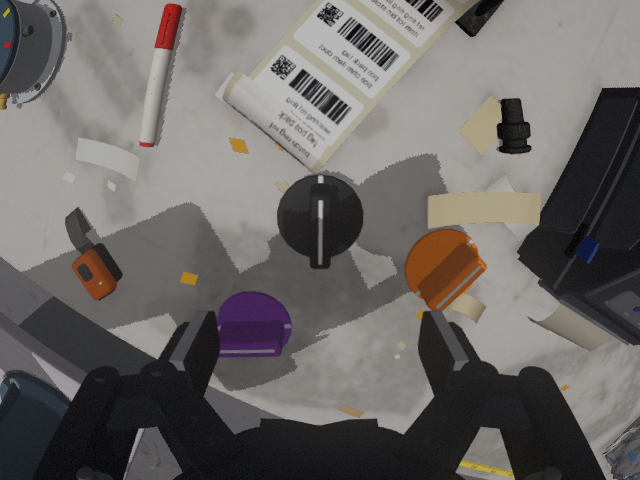

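Wrist view: the black lid is centred at (320,222) with the pointer vertical, aligned with the jaws; purple is at (253,325), orange at (445,270), and the marker at (160,75) is well away.

```bash
cat > lid.py <<'E'
from pot import *
from scipy.optimize import least_squares
s=np.load('wrist.npy',allow_pickle=True).item()
f=s['frame'].astype(int);dark=(f.max(2)<62).astype(np.uint8);dark[:150]=0;dark[300:]=0;dark[:,:260]=0;dark[:,380:]=0
M=masks(s['frame'])
m=f.min(2)>110;m[:165]=0;m[275:]=0;m[:,:305]=0;m[:,335:]=0
for ce,a,l in comps(m):
    v,u=np.nonzero(l)
    for z in (.072,.032):
        P=plane(s,u,v,z,1)[:,:2];mm=P.mean(0);U,S,V=np.linalg.svd(P-mm);t=(P-mm)@V[0]
        print(ce.round(1),a,z,mm.round(4),(mm+V[0]*t.max()).round(4),(mm+V[0]*t.min()).round(4),np.degrees(np.arctan2(V[0,1],V[0,0])).round(1))
cs=cv2.findContours(dark,cv2.RETR_EXTERNAL,cv2.CHAIN_APPROX_NONE)[0];c=max(cs,key=len)[:,0];P=plane(s,c[:,0],c[:,1],.032,1)[:,:2]
r=least_squares(lambda q:np.hypot(P[:,0]-q[0],P[:,1]-q[1])-.037,[.537,-.2175],loss='soft_l1',f_scale=.001);print('flange',r.x,np.median(abs(r.fun)))
E
python3 lid.py
```

```text
[318.4 168.6] 232 0.072 [ 0.5783 -0.1944] [ 0.5847 -0.2036] [ 0.5727 -0.1863] -55.5
[318.4 168.6] 232 0.032 [ 0.5733 -0.1972] [ 0.5806 -0.2078] [ 0.5668 -0.1878] -55.5
[320.1 178.7] 39 0.072 [ 0.5726 -0.1991] [ 0.5705 -0.2003] [ 0.575  -0.1978] -150.9
[320.1 178.7] 39 0.032 [ 0.5667 -0.2026] [ 0.5642 -0.204 ] [ 0.5694 -0.2011] -150.9
[320.  227.1] 218 0.072 [ 0.5411 -0.2173] [ 0.5164 -0.2315] [ 0.5591 -0.2069] -150.1
[320.  227.1] 218 0.032 [ 0.5303 -0.2236] [ 0.5019 -0.24  ] [ 0.5511 -0.2117] -150.1
flange [ 0.53685969 -0.219846  ] 0.0011988350810810539
```

Request:
step_arm --pt "0 0 0 0.1 3 0 -1" --pt "0 0 0 0.1 6 0 -1" --pt "0 0 0 0.1 8.5 0 -1" --pt "0 0 0 0.1 10.5 0 -1" --pt "0 0 0 0.1 11.4 0 -1" --pt "0 0 0 0.1 11.4 0 -1" --pt "0 0 0 0.1 11.4 0 -1" --grip_force 80

```text
t: 2.2
tcp_pos: [0.5382, -0.2188, 0.0594]
tool_rot: [0.613, -0.353, 0.354, -0.612]
force: [-0.6, 0.3, -0.3]
finger_gap: 1.0
```

Request:
step_arm --pt "0 0 0 0 0 0 0.2" --pt "0 0 0 0 0 0 1" --pt "0 0 0 0 0 0 1" --pt "0 0 0 0 0 0 1" --pt "0 0 0 0 0 0 1" --pt "0 0 0 0 0 0 1" --pt "0 0 0 0 0 0 1" --pt "0 0 0 0 0 0 1" --grip_force 80

```text
t: 3.2
tcp_pos: [0.5382, -0.2188, 0.0594]
tool_rot: [0.613, -0.353, 0.354, -0.612]
force: [-0.5, 0.9, -0.1]
finger_gap: 0.003
```

```bash
python3 look.py w2
```

```text
3.25 [-5.780e-01  6.810e-01  1.666e+00 -1.000e-03  7.930e-01  4.680e-01] [ 0.5382 -0.2188  0.0594] [ 0.6129 -0.3526  0.3536 -0.6124] [-1.1  -0.18  0.13] [-0.023 -0.012  0.035] -0.0010604945011637606
toolx yaw -59.914032209741734 down [ 0.001  -0.0014 -1.    ]
```

View pics/w2.png

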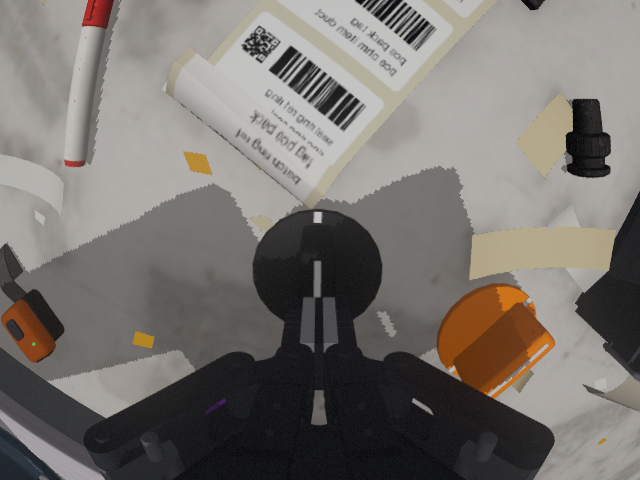

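```bash
python3 - <<'E'
from h import *
s=snapshot('scene');d=snapshot('side')
w=np.load('wrist.npy',allow_pickle=True).item()
im=np.zeros((600,800,3),np.uint8)
im[:300,:400]=cv2.resize(s['frame'][215:335,320:480],(400,300),interpolation=3)
im[300:,:400]=cv2.resize(d['frame'][235:355,270:430],(400,300),interpolation=3)
im[:450,400:]=cv2.resize(w['frame'][190:370,240:400],(400,450),interpolation=3)
save('crop2.png',im);print(sense()['finger_gap'])
E
```

```text
-0.0019618944712453926
```

View pics/crop2.png

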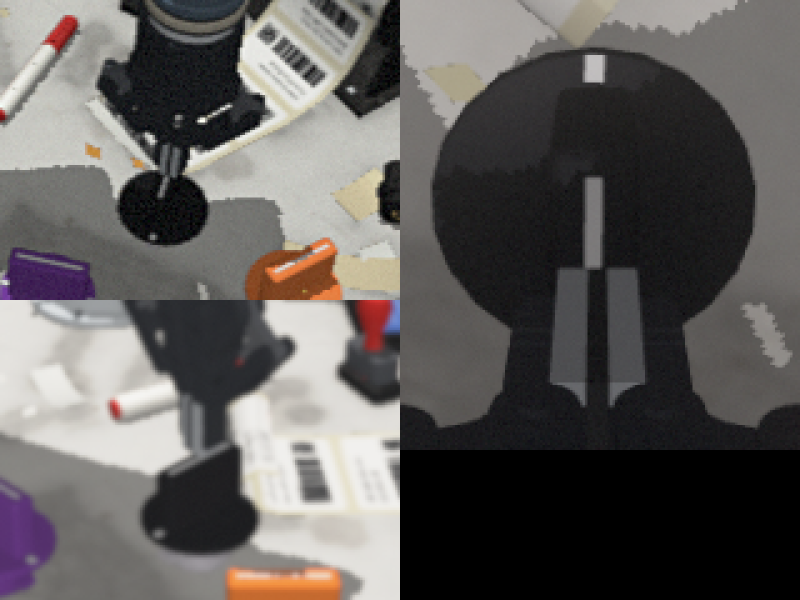

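```bash
python3 - <<'E'
from h import *
w=snapshot('wrist')
z=w['z_map'];f=240/np.tan(np.radians(w['vfov'])/2);print(f,w['xyz'],w['orientation'])
def pt(u,v):
    d=R.from_quat(w['orientation']).inv().apply(ray(w,u,v,True))[0];d=d/d[2]*z[v,u]
    return (R.from_quat(w['orientation']).apply(d)+w['xyz']).round(4)
for u,v in [(317,215),(317,270),(317,285),(317,295),(309,299),(327,299),(309,320),(327,320),(318,310),(318,330),(290,280),(345,280),(317,240)]: print(u,v,z[v,u],pt(u,v))
s=snapshot('scene');C=cloud(s)
for v in range(262,300,3): print(v,[ (C[v,u].round(3).tolist(),s['frame'][v,u].tolist()) for u in (384,388,392)])
t=sense();print(t)
E
```

```text
371.64829954431775 [ 0.61259686 -0.17674131  0.22157492] [ 0.85447038 -0.49217017 -0.08270014  0.14425527]
317 215 0.19383587 [ 0.5678 -0.2019  0.0342]
317 270 0.16172908 [ 0.5557 -0.2091  0.0731]
317 285 0.16399021 [ 0.5494 -0.2127  0.0732]
317 295 0.16519353 [ 0.5452 -0.2151  0.0736]
309 299 0.15429606 [ 0.5466 -0.2105  0.0839]
327 299 0.15475407 [ 0.5502 -0.2172  0.0835]
309 320 0.13797878 [ 0.547  -0.2108  0.1012]
327 320 0.13870509 [ 0.55   -0.2168  0.1005]
318 310 0.14377505 [ 0.5493 -0.2133  0.0948]
318 330 0.13071845 [ 0.549  -0.2135  0.1087]
290 280 0.20810637 [ 0.527  -0.2079  0.0324]
345 280 0.2086505 [ 0.5424 -0.2349  0.0319]
317 240 0.17037176 [ 0.5639 -0.2043  0.0607]
262 [([0.516, -0.219, 0.157], [23, 30, 25]), ([0.539, -0.21, 0.131], [23, 22, 20]), ([0.522, -0.232, 0.163], [91, 97, 91])]
265 [([0.517, -0.219, 0.147], [22, 25, 27]), ([0.534, -0.215, 0.13], [15, 21, 25]), ([0.524, -0.231, 0.153], [48, 51, 50])]
268 [([0.524, -0.215, 0.129], [14, 20, 27]), ([0.531, -0.219, 0.128], [16, 20, 19]), ([0.528, -0.229, 0.139], [26, 26, 30])]
271 [([0.521, -0.218, 0.125], [23, 2
[... 1172 characters left out ...]
0.546, -0.228, 0.03], [8, 11, 20])]
{'t': 3.45, 'q': array([-5.78032257e-01,  6.81449389e-01,  1.66603091e+00, -8.40745179e-04,
        7.92518996e-01,  4.68277448e-01]), 'qd': array([-5.98339133e-05, -1.78901141e-03,  9.92061720e-04, -2.79071128e-04,
       -6.61765241e-04, -1.29337569e-03]), 'tau': array([-2.31159356e-04, -4.41703427e+01, -1.11543229e+01, -1.59840634e-03,
       -4.92304491e-03,  8.97308894e-06]), 'tcp_pos': array([ 0.53819115, -0.21878866,  0.05944633]), 'tool_rot': array([ 0.61287568, -0.35254987,  0.35365161, -0.61239083]), 'force': array([0.70125929, 0.1280728 , 1.08970041]), 'ft_torque': array([0.03003989, 0.00408568, 0.01331978]), 'finger_gap': 0.0013880018884848784}
```

The fingers shut fully, and depth shows their tips at about z 0.081, above the bar top at 0.073. The reported TCP is therefore about 41 mm lower than the real grasp point. I reopen, descend by what was measured, and watch the force.

Request:
step_arm --pt "0 0 0 0 0 0 -1" --pt "0 0 0 0 0 0 -1" --pt "0 0 0 0 0 0 -1" --pt "0 0 0 0 0 0 -1" --pt "0 0 0 0 0 0 -1" --pt "0 0 0 0 1 0 -1" --pt "0 0 0 0 2 0 -1" --pt "0 0 0 0 2.5 0 -1" --pt "0 0 0 0 2.5 0 -1"

```text
t: 4.58
tcp_pos: [0.5377, -0.2186, 0.0336]
tool_rot: [0.613, -0.353, 0.353, -0.612]
force: [0.5, -0.4, 0.3]
finger_gap: 1.001
```

```bash
python3 look.py w3; python3 - <<'E'
from h import *
s=snapshot('scene');d=snapshot('side')
im=np.zeros((600,400,3),np.uint8)
im[:300,:400]=cv2.resize(s['frame'][215:335,320:480],(400,300),interpolation=3)
im[300:,:400]=cv2.resize(d['frame'][235:355,270:430],(400,300),interpolation=3)
save('crop3.png',im)
E
```

```text
4.625 [-5.780e-01  7.230e-01  1.676e+00 -1.000e-03  7.420e-01  4.680e-01] [ 0.538  -0.2187  0.0341] [ 0.6129 -0.3528  0.3534 -0.6124] [0.14 0.06 0.  ] [-0.007 -0.033  0.051] 0.9939580168081513
toolx yaw -59.91614939845566 down [ 4.e-04 -1.e-03 -1.e+00]
```

View pics/crop3.png

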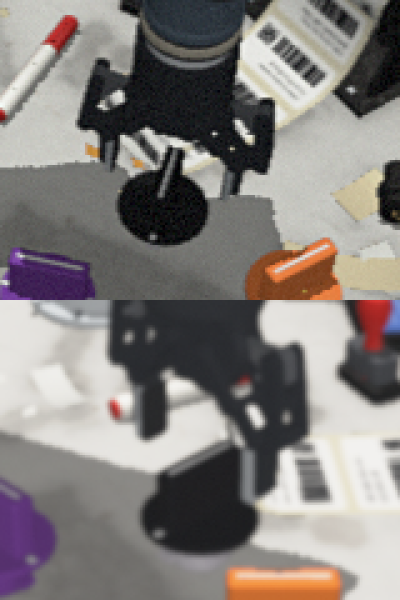

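View pics/w3.png

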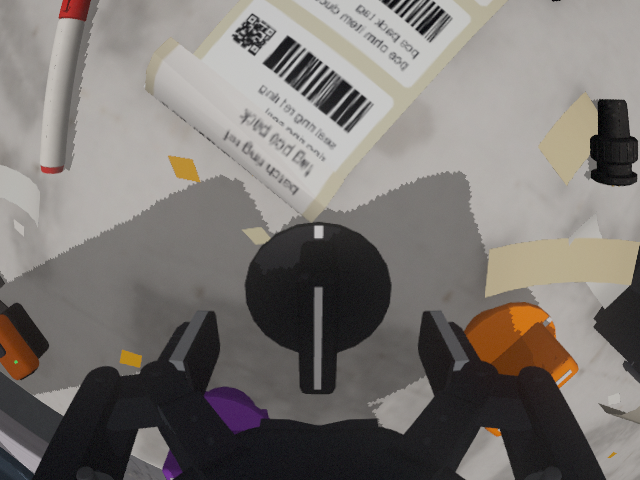

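The jaws now straddle the bar: pads at columns 208 and 432, bar at 319. I go down the last 1.6 cm and close.

Request:
step_arm --pt "0 0 0 0 0.8 0 -1" --pt "0 0 0 0 1.6 0 -1" --pt "0 0 0 0 1.6 0 -1" --pt "0 0 0 0 1.6 0 0.6" --pt "0 0 0 0 1.6 0 1" --pt "0 0 0 0 1.6 0 1" --pt "0 0 0 0 1.6 0 1" --pt "0 0 0 0 1.6 0 1" --pt "0 0 0 0 1.6 0 1" --pt "0 0 0 0 1.6 0 1" --grip_force 80

```text
t: 5.98
tcp_pos: [0.5384, -0.219, 0.0187]
tool_rot: [0.613, -0.352, 0.354, -0.612]
force: [-0.8, 0.3, 2.2]
finger_gap: 0.175
```

```bash
python3 look.py w4; python3 - <<'E'
from h import *
s=snapshot('scene');d=snapshot('side')
im=np.zeros((600,800,3),np.uint8)
im[:300,:400]=cv2.resize(s['frame'][215:335,320:480],(400,300),interpolation=3)
im[300:,:400]=cv2.resize(d['frame'][235:355,270:430],(400,300),interpolation=3)
im[:450,400:]=cv2.resize(np.load('wrist.npy',allow_pickle=True).item()['frame'][230:410,240:400],(400,450),interpolation=3)
save('crop4.png',im)
E
```

```text
6.025 [-5.78e-01  7.48e-01  1.68e+00 -1.00e-03  7.11e-01  4.68e-01] [ 0.5384 -0.2189  0.0188] [ 0.6129 -0.3524  0.3538 -0.6124] [-0.4   0.03  1.88] [ 0.071  0.044 -0.017] 0.1719813598693806
toolx yaw -59.91559255039398 down [ 0.0014 -0.0016 -1.    ]
```

View pics/crop4.png

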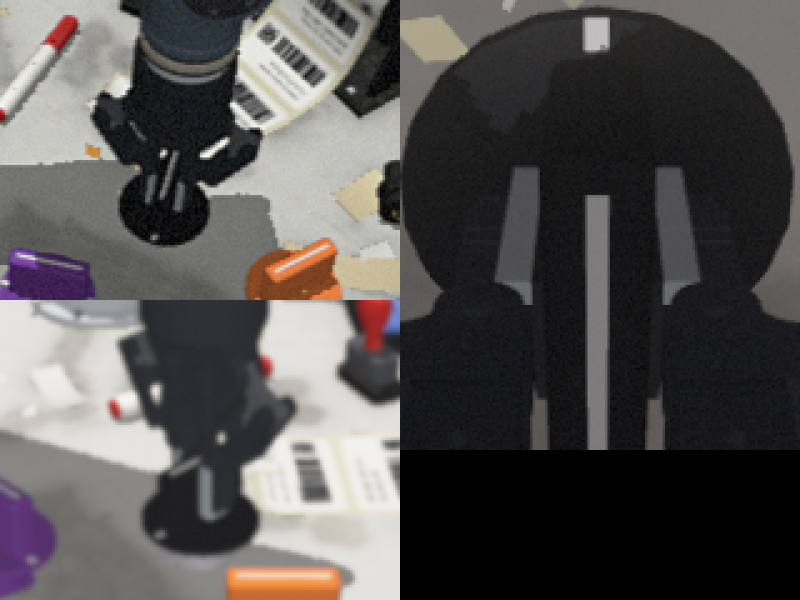

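Request:
step_arm --pt "0 0 0 0 -1 0 1" --pt "0 0 0 0 -4 0 1" --pt "0 0 0 0 -8 0 1" --pt "0 0 0 -3 -12 0.7 1" --pt "0 0.05 0 -7 -15 1.6 1" --pt "0 0.1 0 -11.5 -18 2.7 1" --pt "0 0.15 0 -16 -18 3.8 1" --pt "0 0.2 0 -20.5 -18 4.8 1" --pt "0 0.25 0 -25 -18 5.9 1" --pt "0 0.263 0 -29.5 -18 7 1" --pt "0 0.263 0 -33 -18 7.8 1" --pt "0 0.263 0 -35.3 -18 8.3 1"

```text
t: 7.62
tcp_pos: [0.4319, 0.1299, 0.1983]
tool_rot: [0.562, -0.429, 0.431, -0.561]
force: [0.1, -0.1, -1.3]
finger_gap: 0.173
```

Request:
step_arm --pt "0 0 0 0 0 0 1" --pt "0 0 0 0 0 0 1"

```text
t: 7.88
tcp_pos: [0.4322, 0.1295, 0.1985]
tool_rot: [0.562, -0.429, 0.431, -0.561]
force: [0.1, -0.6, -0.5]
finger_gap: 0.17
```

```bash
python3 look.py w5
```

```text
7.925 [ 0.043  0.316  1.869 -0.002  0.954  1.352] [0.4323 0.1292 0.1985] [ 0.5614 -0.4292  0.431  -0.5612] [ 0.07 -0.31 -0.56] [0.069 0.003 0.02 ] 0.17691484890116063
toolx yaw -74.92510557694253 down [ 0.0019 -0.0019 -1.    ]
```

View pics/w5.png

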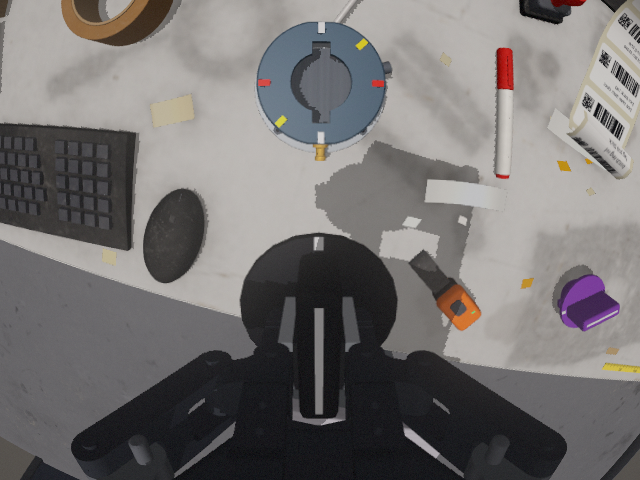

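Lid is held, and the pot is in full view: white marks at (321,27) and (320,137), yellow at (362,45) and (280,121), red at (264,83) and (378,83).

```bash
cat > m.py <<'E'
from pot import *
s=np.load('wrist.npy',allow_pickle=True).item();t=sense();z0=t['tcp_pos'][2]-.0188
M=masks(s['frame']);f=s['frame'].astype(int)
M['w']=(f.min(2)>150)
pts={}
for k in 'yrw':
    for ce,a,_ in comps(M[k],15):
        if 255<ce[0]<390 and ce[1]<150:
            p=plane(s,ce[0],ce[1],.07,1)[0,:2];pts.setdefault(k,[]).append(p);print(k,ce.round(1),a,p.round(4))
for k,off in [('y',-45),('r',-90),('w',0)]:
    if len(pts.get(k,[]))==2:
        a,b=pts[k];d=a-b;an=(np.degrees(np.arctan2(d[1],d[0]))-off+90)%180-90;print(k,'centre',((a+b)/2).round(4),'potx',an.round(2),np.linalg.norm(d).round(4))
m=f.min(2)>95
for ce,a,l in comps(m,15):
    if 300<ce[0]<335 and 225<ce[1]<420:
        v,u=np.nonzero(l)
        for h in (.032,.072):
            P=plane(s,u,v,z0+h,1)[:,:2];mm=P.mean(0);U,S,V=np.linalg.svd(P-mm);tt=(P-mm)@V[0]
            print('lid',ce.round(1),a,h,mm.round(4),(mm+V[0]*tt.max()).round(4),(mm+V[0]*tt.min()).round(4),np.degrees(np.arctan2(V[0,1],V[0,0])).round(2))
g=f[230:300,230:410].max(2)
# flange far edge
dark=((f.max(2)<70)).astype(np.uint8);dark[:225]=0;dark[300:]=0;dark[:,:238]=0;dark[:,400:]=0
c=max(cv2.findContours(dark,cv2.RETR_EXTERNAL,cv2.CHAIN_APPROX_NONE)[0],key=len)[:,0]
c=c[(c[:,1]<285)&(c[:,1]>226)];P=plane(s,c[:,0],c[:,1],z0+.032,1)[:,:2]
from scipy.optimize import least_squares
r=least_squares(lambda q:np.hypot(P[:,0]-q[0],P[:,1]-q[1])-.037,t['tcp_pos'][:2],loss='soft_l1',f_scale=.001);print('flange',r.x.round(4),np.median(abs(r.fun)),'tcp',t['tcp_pos'].round(4))
E
python3 m.py
```

```text
y [361.4  43.9] 74 [0.5793 0.1344]
y [280.5 121. ] 66 [0.5038 0.1783]
r [263.6  82.2] 72 [0.5303 0.1988]
r [377.4  83.2] 78 [0.5526 0.1142]
w [320.6 137.3] 70 [0.4992 0.145 ]
w [380.3 138.3] 19 [0.5114 0.1   ]
y centre [0.5415 0.1563] potx 14.8 0.0873
r centre [0.5415 0.1565] potx 14.76 0.0875
w centre [0.5053 0.1225] potx -74.83 0.0466
lid [317.9 243.1] 139 0.032 [0.4636 0.1375] [0.4602 0.1372] [0.4666 0.1378] -174.83
lid [317.9 243.1] 139 0.072 [0.4773 0.1412] [0.4749 0.141 ] [0.4795 0.1414] -174.83
lid [318.5 360.4] 846 0.032 [0.4026 0.1207] [0.367  0.1111] [0.4331 0.129 ] -164.84
lid [318.5 360.4] 846 0.072 [0.4327 0.1289] [0.4066 0.1219] [0.4551 0.135 ] -164.84
lid [314.1 419.3] 277 0.032 [0.3611 0.112 ] [0.3627 0.0955] [0.36   0.1246] -84.65
lid [314.1 419.3] 277 0.072 [0.4024 0.1226] [0.4035 0.1105] [0.4015 0.1318] -84.65
flange [0.4319 0.1286] 0.0002425567621637953 tcp [0.4323 0.1292 0.1985]
```

Request:
step_arm --pt "0 0.006 0 0.2 0 4 1" --pt "0 0.006 0 0.2 1.5 8 1" --pt "0 0.006 0 0.2 4 11.3 1" --pt "0 0.006 0 0.2 6.5 11.3 1" --pt "0 0.006 0 0.2 9 11.3 1" --pt "0 0.006 0 0.2 9 11.3 1" --pt "0 0.006 0 0.2 9 11.3 1" --pt "0 0.006 0 0.2 9 11.3 1"

```text
t: 8.93
tcp_pos: [0.5433, 0.1563, 0.11]
tool_rot: [-0.559, 0.43, -0.434, 0.56]
force: [0.4, 0.9, -0.8]
finger_gap: 0.183
```

```bash
python3 look.py w6;python3 - <<'E'
from h import *
s=snapshot('scene');d=snapshot('side')
im=np.zeros((600,800,3),np.uint8)
im[:300,:400]=cv2.resize(s['frame'][125:245,190:350],(400,300),interpolation=3)
im[300:,:400]=cv2.resize(d['frame'][150:270,230:390],(400,300),interpolation=3)
im[:450,400:]=cv2.resize(np.load('wrist.npy',allow_pickle=True).item()['frame'][190:430,210:423],(400,450),interpolation=3)
save('crop6.png',im)
E
```

```text
8.975 [ 0.084  0.586  1.68  -0.003  0.871  1.4  ] [0.5431 0.1564 0.1099] [-0.5594  0.4302 -0.4335  0.5604] [-0.05 -0.31 -1.71] [-0.011  0.029  0.027] 0.1793406322378826
toolx yaw -75.28322110057772 down [ 0.0045 -0.0017 -1.    ]
```

View pics/crop6.png

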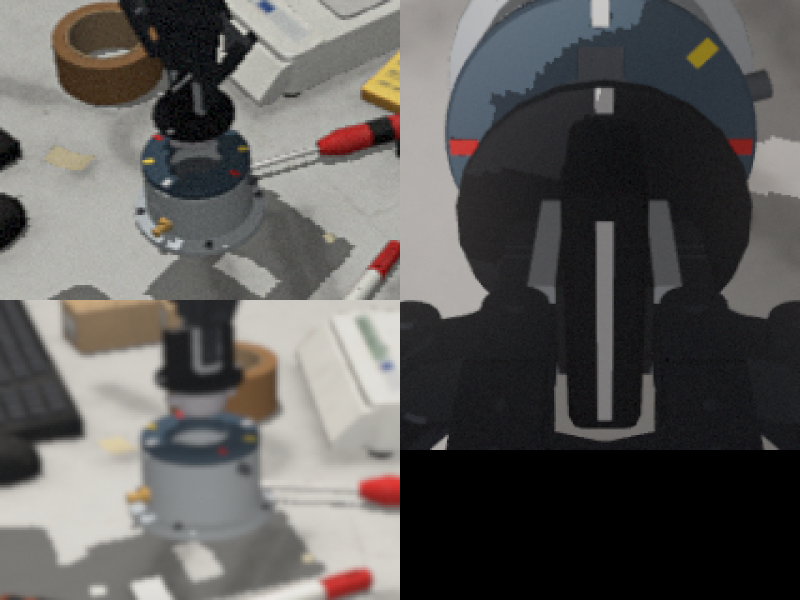

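Request:
step_arm --pt "-0.004 0 0.003 -0.08 0 -0.06 1" --pt "-0.004 0 0.003 -0.08 1 -0.06 1" --pt "-0.004 0 0.003 -0.08 1.8 -0.06 1" --pt "-0.004 0 0.003 -0.08 2.4 -0.06 1" --pt "-0.004 0 0.003 -0.08 2.8 -0.06 1" --pt "-0.004 0 0.003 -0.08 3.1 -0.06 1" --pt "-0.004 0 0.003 -0.08 3.3 -0.06 1"

```text
t: 9.95
tcp_pos: [0.5421, 0.1571, 0.0765]
tool_rot: [0.56, -0.432, 0.432, -0.56]
force: [0.1, -0.4, -1.4]
finger_gap: 0.178
```

```bash
python3 look.py w7
```

```text
10.0 [0.084 0.64  1.699 0.    0.804 1.397] [0.542  0.1571 0.0763] [ 0.5602 -0.4321  0.4314 -0.5598] [-0.67 -0.29 -2.29] [ 0.004 -0.008  0.011] 0.17917519853555136
toolx yaw -75.26715196202771 down [-1.e-03  1.e-04 -1.e+00]
```

View pics/w7.png

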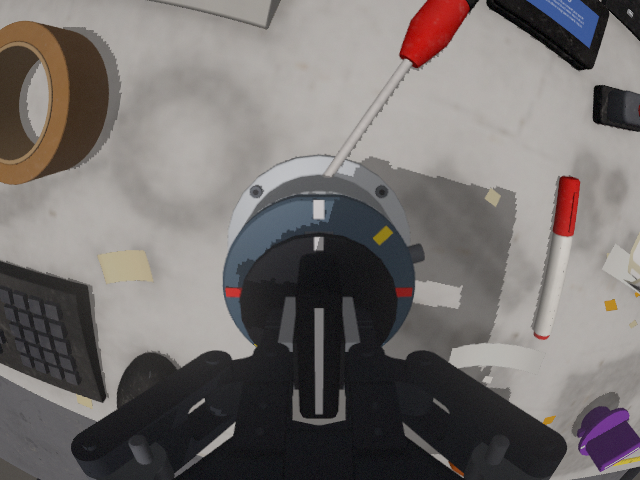

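Lugs are in the slots with no contact force. Going home.

Request:
step_arm --pt "0 0 0 0 0.5 0 1" --pt "0 0 0 0 0.9 0 1" --pt "0 0 0 0 1.2 0 1" --pt "0 0 0 0 1.35 0 1" --pt "0 0 0 0 1.4 0 1" --pt "0 0 0 0 1.4 0 1"

```text
t: 10.75
tcp_pos: [0.5418, 0.1571, 0.0627]
tool_rot: [0.56, -0.432, 0.431, -0.56]
force: [-1.4, 1.0, 4.4]
finger_gap: 0.176
```

```bash
python3 look.py w8
```

```text
10.8 [0.084 0.662 1.706 0.    0.775 1.398] [0.5418 0.1572 0.0628] [ 0.5602 -0.4321  0.4314 -0.5598] [-2.06  0.17  4.2 ] [-0.136  0.267  0.013] 0.17629792797891292
toolx yaw -75.26429336641785 down [-1.1e-03  1.0e-04 -1.0e+00]
```

Request:
step_arm --pt "0 0 0 0 0.15 0 1" --pt "0 0 0 0 0.15 0 1" --pt "0 0 0 0 0.15 0 1" --grip_force 100

```text
t: 11.18
tcp_pos: [0.5418, 0.1572, 0.0627]
tool_rot: [0.56, -0.432, 0.432, -0.56]
force: [-3.7, -0.3, 11.4]
finger_gap: 0.171
```

```bash
python3 look.py w9;python3 - <<'E'
from h import *
s=snapshot('scene');d=snapshot('side')
im=np.zeros((600,800,3),np.uint8)
im[:300,:400]=cv2.resize(s['frame'][125:245,190:350],(400,300),interpolation=3)
im[300:,:400]=cv2.resize(d['frame'][150:270,230:390],(400,300),interpolation=3)
im[:450,400:]=cv2.resize(np.load('wrist.npy',allow_pickle=True).item()['frame'][190:430,210:423],(400,450),interpolation=3)
save('crop9.png',im)
E
```

```text
11.225 [0.084 0.662 1.706 0.    0.774 1.398] [0.5418 0.1572 0.0627] [ 0.5602 -0.4318  0.4315 -0.5599] [-4.39  0.03 10.81] [-0.268  0.491 -0.047] 0.17709398187542766
toolx yaw -75.24521257316118 down [-5.e-04 -0.e+00 -1.e+00]
```

View pics/crop9.png

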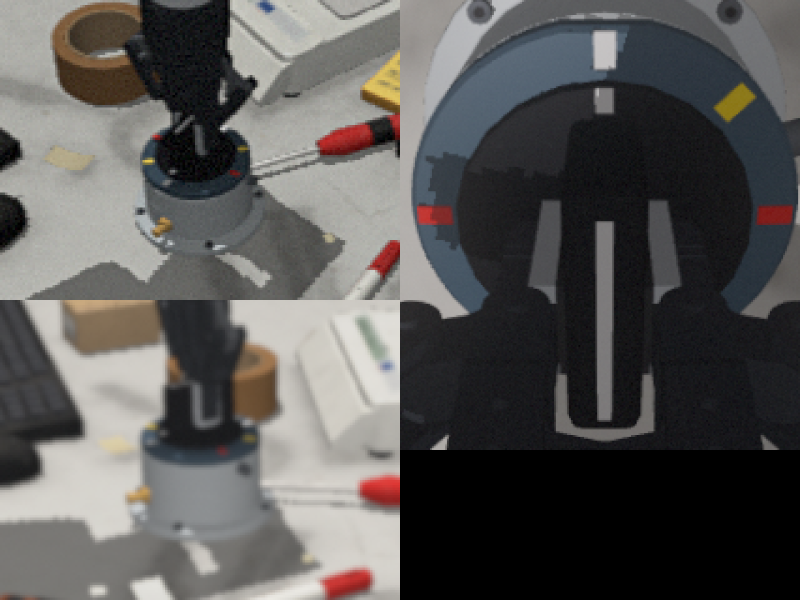

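Request:
step_arm --pt "0 0.08 0 0 0.1 0 1" --pt "0 0.18 0 0 0.1 0 1" --pt "0 0.28 0 0 0.1 0 1" --pt "0 0.38 0 0 0.1 0 1" --pt "0 0.48 0 0 0.1 0 1" --pt "0 0.56 0 0 0.1 0 1" --pt "0 0.63 0 0 0.1 0 1" --pt "0 0.63 0 0 0.1 0 1"

```text
t: 12.32
tcp_pos: [0.543, 0.1559, 0.0628]
tool_rot: [0.399, -0.583, 0.585, -0.399]
force: [-0.4, -4.9, 7.5]
finger_gap: 0.175
```

```bash
python3 look.py w10
```

```text
12.375 [ 0.083  0.662  1.706 -0.003  0.772  2.027] [0.5431 0.1559 0.0628] [ 0.399  -0.5827  0.5847 -0.3993] [-0.55 -4.06  6.55] [-0.819  0.271  0.114] 0.1738220434887688
toolx yaw -111.26184538688663 down [ 0.002  -0.0021 -1.    ]
```

View pics/w10.png

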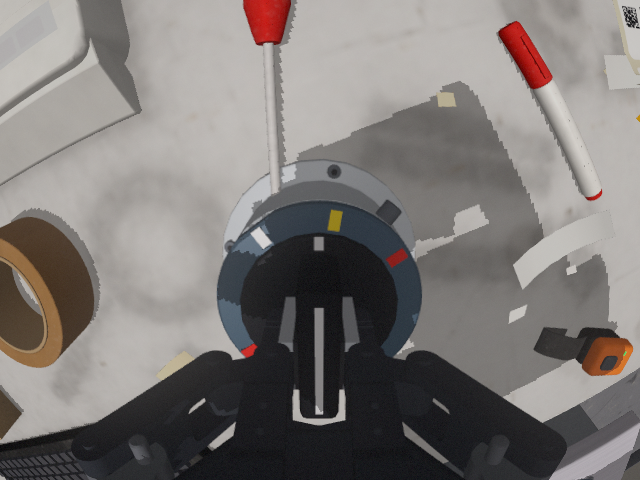

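```bash
cat > ang.py <<'E'
from pot import *
s=np.load('wrist.npy',allow_pickle=True).item();f=s['frame'].astype(int)
c=np.array([.5415,.1564]);A={}
M=masks(s['frame'])
for ce,a,_ in comps(M['y'],25):
    p=plane(s,ce[0],ce[1],.07,1)[0,:2]
    if .035<np.hypot(*(p-c))<.052: A['y']=np.degrees(np.arctan2(*(p-c)[::-1]));print('y',ce.round(1),a,np.hypot(*(p-c)).round(4),A['y'].round(2))
for ce,a,l in comps(f.min(2)>95,20):
    if 300<ce[0]<340 and 225<ce[1]<420:
        v,u=np.nonzero(l);z=.076 if ce[1]<280 else .116
        P=plane(s,u,v,z,1)[:,:2];m=P.mean(0);V=np.linalg.svd(P-m)[2][0]
        print('lid',ce.round(1),a,m.round(4),'ang from centre',np.degrees(np.arctan2(*(m-c)[::-1])).round(2),'line',np.degrees(np.arctan(V[1]/V[0])).round(2))
E
python3 ang.py
```

```text
y [334.6 220.2] 226 0.0433 -30.48
lid [318.4 243. ] 128 [0.5736 0.144 ] ang from centre -21.1 line -19.81
lid [318.5 360.5] 846 [0.5436 0.1557] ang from centre -19.21 line -21.15
lid [318.5 410.5] 675 [0.5197 0.165 ] ang from centre 158.52 line 67.1
```

Request:
step_arm --pt "0 0.06 0 0 0.05 0 1" --pt "0 0.12 0 0 0.05 0 1" --pt "0 0.158 0 0 0.05 0 1" --pt "0 0.158 0 0 0.05 0 1" --pt "0 0.158 0 0 0.05 0 1"

```text
t: 13.0
tcp_pos: [0.5429, 0.1552, 0.0628]
tool_rot: [0.352, -0.612, 0.614, -0.352]
force: [-1.3, -1.9, 6.2]
finger_gap: 0.176
```

```bash
python3 look.py w11; python3 ang.py
```

```text
13.05 [ 0.083  0.662  1.706 -0.005  0.773  2.185] [0.5429 0.1552 0.0628] [ 0.3523 -0.6119  0.6144 -0.3521] [-1.26 -2.72  5.06] [-0.308  0.502  0.129] 0.17287724115116102
toolx yaw -120.25231980531186 down [ 0.0016 -0.0032 -1.    ]
y [318.5 219.4] 238 0.0432 -30.34
lid [318. 243.] 118 [0.5714 0.1391] ang from centre -30.03 line -29.95
lid [318.5 360.6] 848 [0.5434 0.1552] ang from centre -30.77 line -30.15
lid [318.6 410.5] 684 [0.5213 0.1681] ang from centre 149.93 line 57.85
```

View pics/w11.png

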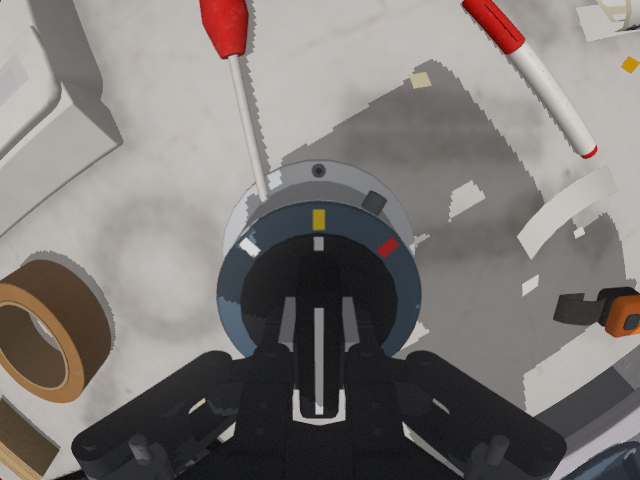

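Pointer (318,243) lines up with the yellow mark (318.5,219), and the torque of 0.129 N m matches the ring at half-way. One last check that it holds, then I hand in.

```bash
for i in 1 2 3; do python3 look.py w12_$i; done; python3 ang.py; python3 -c "
from station import *
print(sign_off())"
```

```text
13.1 [ 0.083  0.662  1.706 -0.005  0.773  2.185] [0.5429 0.1552 0.0628] [ 0.3523 -0.6119  0.6144 -0.3521] [-2.19 -2.66  5.21] [-0.294  0.474  0.13 ] 0.175606747619483
toolx yaw -120.25439838210018 down [ 0.0016 -0.0032 -1.    ]
13.15 [ 0.083  0.662  1.706 -0.005  0.773  2.185] [0.5429 0.1552 0.0628] [ 0.3523 -0.6119  0.6144 -0.3521] [-0.85 -2.4   5.43] [-0.32   0.482  0.161] 0.17115271520411451
toolx yaw -120.25351379732074 down [ 0.0016 -0.0032 -1.    ]
13.2 [ 0.082  0.662  1.706 -0.005  0.773  2.185] [0.5429 0.1552 0.0628] [ 0.3523 -0.6119  0.6144 -0.3521] [-2.09 -2.51  5.5 ] [-0.313  0.511  0.073] 0.17212971324681672
toolx yaw -120.25660023109398 down [ 0.0016 -0.0032 -1.    ]
y [318.5 219.4] 238 0.0432 -30.34
lid [318. 243.] 117 [0.5714 0.1391] ang from centre -30.0 line -30.24
lid [318.5 360.6] 848 [0.5434 0.1552] ang from centre -30.78 line -30.15
lid [318.7 410.5] 683 [0.5213 0.168 ] ang from centre 150.06 line 58.51
the job is handed in; nothing more can be done
None
```

I fitted the black lid through the entry slots, pushed it fully home and twisted it 45° clockwise. I handed the job in at 13.2 s with the gripper still holding the lid at the yellow mark.

- **Fit:** the lid stopped on the pot's top at the expected height and did not sink further when I pushed with about 11 N.
- **Pointer:** its line measures −30.2° against −30.3° for the yellow mark, steady over the last checks.
- **Twist torque:** about 0.13 N m at the yellow mark, as expected there, though single readings ranged from 0.07 to 0.16. It was never turned toward the red mark.
- **Missed first grasp:** the first grasp closed on air just above the bar. The camera depth showed the fingertips about 41 mm higher than the reported tool position implied, so I reopened, went lower by that amount and gripped the bar. I saw no sign that the lid had moved.
- **Other items:** I did not touch the scanner, marker or screwdriver, and I saw no sign in the pictures that they moved, though I did not measure their positions.

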